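# Complete the wheel-socket case and close it

## Task

Two of the five wheel-nut sockets were left on the bench: lay each one down flat in one of the empty pockets of the blue socket case, without dropping it and without taking out the sockets that are already there. Then swing the lid over by its handle and lower it gently until it is fully shut, and let go. Leave the impact wrench, the spray can and the screwdriver where they are.

Things in the scene. Friction and masses are not known exactly. Their poses are not given: they have to be found in the camera images.
- case: Open blue plastic socket case, fixed to the bench: base 115 mm (x) by 320 mm (y) by 50 mm high, origin at the centre of its underside, z up, +x towards the hinge side, -x towards the carry handle. Inside lie five parallel pockets side by side along y at 60 mm pitch, one socket each: yellow floors 24 mm above the bench, black round-topped ribs between them 44 mm above it, outer walls 50 mm.
- pocket0 (a point): Pocket 0 (0 to 4 follow along the case's +y; axes as the case's). Point: middle of the axis of a fully seated socket, 16 mm above the pocket floor, 40 mm above the bench; the socket lies along x. Pocket 95 x 40 mm: 5 mm play at each end, 4 mm at each side. At x within 22 mm a finger trough without ribs (floor 8 mm above the bench) leaves 28 mm between neighbouring sockets.
- pocket1 (a point): Pocket 1 (0 to 4 follow along the case's +y; axes as the case's). Point: middle of the axis of a fully seated socket, 16 mm above the pocket floor, 40 mm above the bench; the socket lies along x. Pocket 95 x 40 mm: 5 mm play at each end, 4 mm at each side. At x within 22 mm a finger trough without ribs (floor 8 mm above the bench) leaves 28 mm between neighbouring sockets.
- pocket2 (a point): Pocket 2 (0 to 4 follow along the case's +y; axes as the case's). Point: middle of the axis of a fully seated socket, 16 mm above the pocket floor, 40 mm above the bench; the socket lies along x. Pocket 95 x 40 mm: 5 mm play at each end, 4 mm at each side. At x within 22 mm a finger trough without ribs (floor 8 mm above the bench) leaves 28 mm between neighbouring sockets.
- pocket3 (a point): Pocket 3 (0 to 4 follow along the case's +y; axes as the case's). Point: middle of the axis of a fully seated socket, 16 mm above the pocket floor, 40 mm above the bench; the socket lies along x. Pocket 95 x 40 mm: 5 mm play at each end, 4 mm at each side. At x within 22 mm a finger trough without ribs (floor 8 mm above the bench) leaves 28 mm between neighbouring sockets.
- pocket4 (a point): Pocket 4 (0 to 4 follow along the case's +y; axes as the case's). Point: middle of the axis of a fully seated socket, 16 mm above the pocket floor, 40 mm above the bench; the socket lies along x. Pocket 95 x 40 mm: 5 mm play at each end, 4 mm at each side. At x within 22 mm a finger trough without ribs (floor 8 mm above the bench) leaves 28 mm between neighbouring sockets.
- socket_a_center (a point): Middle of the axis of socket_a, one of the three that already lie in pockets of the case at the start (in any of the five). Same make as the loose ones, 32 mm diameter, 85 mm long.
- socket_b_center (a point): Middle of the axis of socket_b, one of the three that already lie in pockets of the case at the start (in any of the five). Same make as the loose ones, 32 mm diameter, 85 mm long.
- socket_c_center (a point): Middle of the axis of socket_c, one of the three that already lie in pockets of the case at the start (in any of the five). Same make as the loose ones, 32 mm diameter, 85 mm long.
- socket_d_center (a point): Middle of the axis of socket_d, one of the two that lie loose on the bench to the right of the case at the start (axis 16 mm above the bench).
- socket_e_center (a point): Middle of the axis of socket_e, one of the two that lie loose on the bench to the right of the case at the start (axis 16 mm above the bench).
- socket_d: Wheel-nut socket: a dark steel cylinder, 32 mm diameter, 85 mm long, with a red plastic sleeve, about 0.3 kg. Its x axis runs along the cylinder; the two ends are alike for this job. Origin on its surface halfway along, under the axis at the start (it may roll).
- socket_e: Wheel-nut socket: a dark steel cylinder, 32 mm diameter, 85 mm long, with a red plastic sleeve, about 0.3 kg. Its x axis runs along the cylinder; the two ends are alike for this job. Origin on its surface halfway along, under the axis at the start (it may roll).
- lid (a joint): Lid angle in rad: 0 = shut on the base, 1.57 = upright, 1.9 = leaning back on its stop; it starts leaning back a little past upright. A shell 115 by 320 by 32 mm deep, about 0.45 kg, hinged along the case's far (+x) upper edge. The hinge is a little stiff: it stays where it is left from about 1.0 to 1.5 rad; further back it may sink to its stop, further down it falls shut by its own weight unless held.
- lid_handle (a point): Middle of the lid's handle: round black bar, 14 mm diameter, 110 mm long, parallel to the case's y, 42 mm out from the lid's front edge on two end legs. With the lid at angle a it is, in the case's axes from lid_hinge, at x = -0.157 cos(a) + 0.012 sin(a), z = 0.157 sin(a) + 0.012 cos(a) (m). It can turn between pinching fingers. Shut, it is 62 mm above the bench.
- lid_hinge (a point): Middle of the lid's hinge line: 57.5 mm from the case's centre along its +x, 50 mm above the bench; axes as the case's (fixed). At the other side of the base a fixed blue bar of 10 mm diameter, 42 mm in front of the wall and 45 mm above the bench, is the lower half of the carry handle; the shut lid's bar lies 17 mm above it.
- impact_wrench: Cordless impact wrench (red and black, 115 by 72 mm, 202 mm high) standing on its battery to the left of the case; origin at the centre of its underside. To be left alone.
- spray_can: Spray can (steel, yellow label), 53 mm in diameter, 150 mm high, standing at the far side of the bench, right of the case; origin at the centre of its underside. To be left alone.
- screwdriver: Red-handled screwdriver, 200 mm long, lying along x on the far right of the bench, handle towards the robot; origin near its middle. To be left alone.
There are look-alikes about, which are no part of the job. Leave any purple look-alike of the socket_e alone.

How it is judged:
By the outcome, as a careful person would: the job done as asked, in the order asked, and still so for the second after the job is handed in, with the robot touching nothing.
It also fails if it takes over 72 s, if anything falls off the work surface, if the arm or the gripper's body presses on something with over 40 N, if the wrist force passes 120 N, or if a joint passes its speed limit or range.

## Robot

A 6-joint arm with a two-finger parallel gripper is mounted at the origin on the work surface. World frame = base frame: x ahead of the robot, y to its left, z up, the work surface at z = 0. Lengths are in m, angles in rad, forces in N, time in s.
With the tool pointing down it reaches from about 0.4 to 0.825 m from the base axis. Payload 7 kg.
Tool frame: the origin (TCP) lies between the finger pads; the fingertips stand 8 mm ahead of it and the grasp point (between the pads) lies 11 mm behind it (arm.finger_overhang is the distance from the TCP to the fingertips, in m); z points along the fingers, y is the line along which they close (so a half turn about z gives the same grasp; the last joint's range is limited). The gripper opens to 88 mm and grips with 3 to 60 N. Pads are 19 mm wide; open, the fingers measure 130 mm over their backs; the gripper's body (78 mm by 193 mm) begins 47 mm behind the grasp point.
Start: joints at [-0.985, 0.359, 0.012, 0, -1.224, -0.288], TCP at [0.198, -0.645, 0.235] pointing down, gripper open.
Joint ranges: [-3.07, 3.07], [-1.43, 2.12], [-1.02, 1.25], [-3.03, 1.67], [-3.05, -0], [-3.03, 3.03]. Speed limits (rad/s): [2.39, 2.39, 3.01, 3.14, 3.14, 3.14].

## Interface

Orientations are given as [roll, pitch, yaw] about the fixed x, y, z axes, in that order (R = Rz(yaw) Ry(pitch) Rx(roll)).
In Python, from station import arm gives the robot as it stands.
- The arm moves only by the tool move_arm, never from a script. Its argument "rows" is text: rows parted by semicolons, each of 7 numbers parted by spaces: the turn, a rotation vector about the tool's x, y, z in degrees, then the shift along the tool's x, y, z in m, then the finger opening in m, from 0 to 0.0876. A call has 1 to 8 rows; each row shifts and turns the commanded pose from where the row before left it, along the tool's axes as they then stand; what a row does not reach is not made up. A row lasts 1/8 s, in which the tool goes at most 62.5 mm and 10.7 degrees, less where a joint would pass 70% of its speed; a pose out of reach is approached as far as the arm can. A call is refused whole if a number of a shift passes 0.0625 or a number of a turn 10.7, either way. A call with a gripper value outside its range is refused whole. The fingers move at their own pace and stop on an object; "squeeze" is the grip in N (left out, the last holds). Time passes only in rows, so rows that do not move let the fingers close. It gives the time, the measured TCP pose, the force, the opening and the grip force at its end, in the units of the state.
- arm.get_state(): the state, without advancing time (a new reading comes with each control period).
- arm.grab_frame(name): name is "scene" or "top" or "wrist"; returns (picture, depth): 400x640x3 uint8, blue, green, red; 400x640 float32, m along the optical axis (not along the pixel's ray), 0 where there is no reading.
- arm.camera_model(name): a dict with "mtx" (3x3 intrinsics, pixels), "k1" (the pictures are not rectified: a ray, as slopes to the right and down, at radius r is drawn at 1 + k1 r^2 times it, then the intrinsics apply), "camera_from_world" (4x4, takes a point from world to camera coordinates); the wrist camera has in their place "mount" (4x4, takes a point from camera to tool coordinates, whose origin is the TCP and whose axes are the flange's). Camera axes: x right, y down, z forward; pixel columns grow to the right and rows downward; lengths in m; the calibration is good to about 2 mm. A picture is of the moment at which its call begins: read the wrist's pose just before it. camera_model takes no time and is no camera call.
- arm.job_done(): hands the job in; it is judged then, once.
The state is a dict: "t": time; "q": joint angles; "qd": joint speeds; "joint_efforts": joint torques, N m; "eef_pos": TCP position; "ee_rot": TCP orientation; "force": force on the tool from outside, world axes, zero at the start; "moment": the same for the moment, N m; "width": finger opening in m; "gripper_force": force on a finger pad.
Only numpy, scipy, OpenCV 4.12 (cv2) and the standard library are available. Lean on these libraries where they do the work, as an engineer would, in place of code of your own. Each camera call takes 0.05 s, during which the arm holds its last target. There are 200 camera calls.

## Working session

There is one attempt and no reset: what is moved stays moved. The work goes in short steps, Python scripts to look and compute and a tool call to move; the robot and the scene stay as the last step left them, time stands still between calls to the robot, and variables do not carry over. Pictures are saved under pics/ and viewed, at most 10 in all, crops included, and the job is handed in when it is done.

Besides the shell and the picture viewer there is one more tool, called after "Call:" by a JSON object that holds its "api" and its "payload". move_arm: Moves the arm, as the interface text tells. Its arguments: {"type":"object","properties":{"rows":{"type":"string"},"squeeze":{"type":"number"}},"required":["rows"]}

```bash
mkdir -p pics; ls; cat > h.py <<'E'
import numpy as np,cv2
from scipy.spatial.transform import Rotation as R
from station import arm
def grab(n,save=None):
    s=arm.get_state(); im,d=arm.grab_frame(n); im=np.array(im)
    if save: cv2.imwrite('pics/'+save,im)
    return s,im,d
def cam(n,s=None):
    m=arm.camera_model(n)
    if n=='wrist':
        T=np.eye(4);T[:3,:3]=R.from_euler('xyz',s['ee_rot']).as_matrix();T[:3,3]=s['eef_pos']
        W=T@np.array(m['mount'])
    else: W=np.linalg.inv(np.array(m['camera_from_world']))
    return np.array(m['mtx']),m['k1'],W
def rays(n,px,s=None):
    K,k1,W=cam(n,s); px=np.atleast_2d(np.float64(px))
    u=cv2.undistortPoints(px[:,None],K,np.array([k1,0,0,0,0.]))[:,0]
    return W,np.c_[u,np.ones(len(u))]
def plane(n,px,z,s=None):
    W,r=rays(n,px,s); d=r@W[:3,:3].T; o=W[:3,3]
    return o+d*((z-o[2])/d[:,2])[:,None]
def cloud(n,d,s=None):
    v,u=np.mgrid[0:400,0:640]; W,r=rays(n,np.c_[u.ravel(),v.ravel()],s)
    p=(r*d.reshape(-1,1))@W[:3,:3].T+W[:3,3]; p[d.ravel()==0]=np.nan
    return p.reshape(400,640,3)
E
python3 - <<'E'
from h import *
s,im,d=grab('top'); s,im2,d2=grab('scene')
cv2.imwrite('pics/a.png',im);cv2.imwrite('pics/b.png',im2)
np.savez('a.npz',d=d,d2=d2)
print(s); 
for n in('top','scene'): print(cam(n)[2].round(3))
print(arm.camera_model('wrist'))
E
```

```text
pics
{'t': 0.05, 'q': array([-9.84919013e-01,  3.59398927e-01,  1.10649423e-02, -3.10876451e-04,
       -1.22408688e+00, -2.88080335e-01]), 'qd': array([ 0.00027043, -0.00068888,  0.00141581, -0.00132144, -0.00071503,
        0.00032763]), 'joint_efforts': array([-9.00412088e-04, -5.84671104e+01,  2.94060105e+01,  7.02603713e+00,
        1.02842067e-02, -6.73924865e-05]), 'eef_pos': array([ 0.19787156, -0.64486174,  0.23362461]), 'ee_rot': array([ 3.13995202e+00, -1.81391770e-04, -2.84390140e+00]), 'force': array([ 0.48639859, -0.2012454 , -0.91666173]), 'moment': array([ 0.03769424, -0.00716289, -0.00846377]), 'gripper_force': 0.0, 'width': 0.08759733695945099}
[[-0.005 -0.991  0.131  0.407]
 [-1.     0.004 -0.01  -0.012]
 [ 0.009 -0.131 -0.991  1.072]
 [ 0.     0.     0.     1.   ]]
[[ 0.211  0.806 -0.552  1.367]
 [ 0.978 -0.175  0.117 -0.177]
 [-0.003 -0.565 -0.825  1.264]
 [ 0.     0.     0.     1.   ]]
{'mtx': array([[336.80387391,   0.        , 316.83170232],
       [  0.        , 336.80387391, 203.74541932],
       [  0.        ,   0.        ,   1.        ]]), 'k1': -0.04703046351331213, 'mount': array([[ 8.35358257e-04, -9.69383068e-01, -2.45551970e-01,
         6.54328119e-02],
       [ 9.99999616e-01,  8.74790725e-04, -5.15140659e-05,
         1.33845518e-03],
       [ 2.64743449e-04, -2.45551832e-01,  9.69383427e-01,
        -1.49930995e-01],
       [ 0.00000000e+00,  0.00000000e+00,  0.00000000e+00,
         1.00000000e+00]])}
```

View pics/a.png

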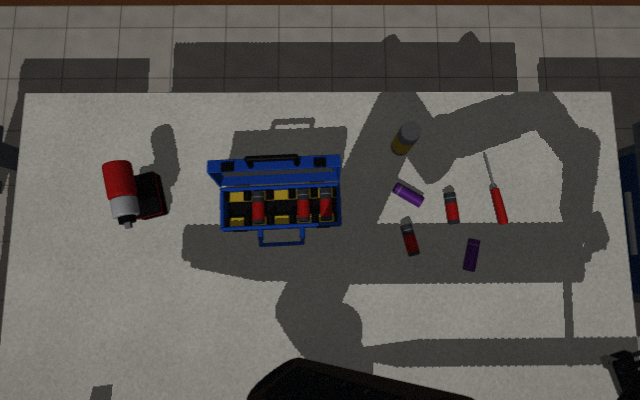

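View pics/b.png

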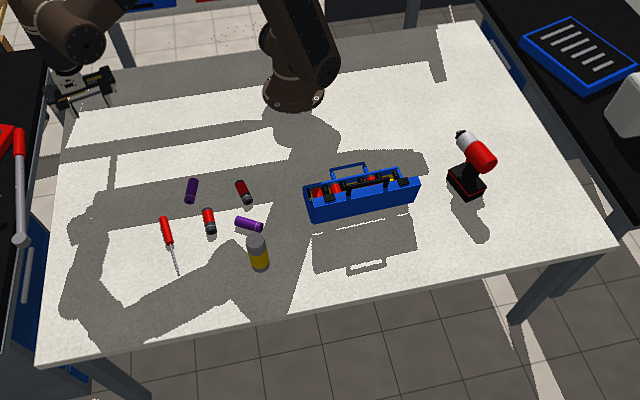

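The top view shows the loose red sockets at (452,205) and (410,238), and purple look-alikes at (408,194) and (471,254). Pockets 2 and 4 are empty (yellow at columns 281 and 237). The base handle is at (281,237) and the lid handle at (272,158).

```bash
python3 - <<'E'
from h import *
im=cv2.imread('pics/a.png'); f=np.load('a.npz'); P=cloud('top',f['d'])
z=P[...,2]
print('bench z',np.nanmedian(z[300:330,100:200]))
def blob(box,zl,zh):
    c0,c1,r0,r1=box; q=P[r0:r1,c0:c1].reshape(-1,3); q=q[(q[:,2]>zl)&(q[:,2]<zh)]
    (c,w,a)=cv2.minAreaRect(np.float32(q[:,:2])); return len(q),np.round(c,4),np.round(w,4),a,np.nanmax(q[:,2]).round(3)
print('d?',blob((398,422,214,260),.012,.05)); print('e?',blob((438,463,182,228),.012,.05))
# image method
hsv=cv2.cvtColor(im,cv2.COLOR_BGR2HSV)
red=cv2.inRange(hsv,(0,130,50),(8,255,255))|cv2.inRange(hsv,(174,130,50),(180,255,255))
n,l,st,ce=cv2.connectedComponentsWithStats(red)
for i in range(1,n):
    if st[i,4]>40: print('red',st[i],ce[i].round(1),plane('top',ce[i],.03)[0].round(4))
blue=cv2.inRange(hsv,(108,150,60),(125,255,255)); 
n,l,st,ce=cv2.connectedComponentsWithStats(blue)
for i in range(1,n):
    if st[i,4]>40: print('blue',st[i],ce[i].round(1))
yel=cv2.inRange(hsv,(20,150,60),(35,255,255))
n,l,st,ce=cv2.connectedComponentsWithStats(yel)
for i in range(1,n):
    if st[i,4]>15: print('yel',st[i],ce[i].round(1),plane('top',ce[i],.024)[0].round(4))
# case: base walls top z~.05
m=(z>.046)&(z<.054);q=P[m&(blue>0)];print('wall',cv2.minAreaRect(np.float32(q[:,:2])),q.min(0),q.max(0))
hd=P[150:166,240:305].reshape(-1,3); hd=hd[hd[:,2]>.18]; print('lid top',hd.min(0),hd.max(0),np.median(hd,0))
for nme,b in (('can',(385,425,115,160)),('pur1',(388,428,176,210)),('pur2',(458,484,234,274)),('wrench',(95,170,155,232))): print(nme,blob(b,.012,.3))
E
```

```text
bench z -0.0006927853125734407
d? (386, array([ 0.4456, -0.2415]), array([0.0851, 0.0331]), 13.523287773132324, np.float64(0.036))
e? (382, array([ 0.5306, -0.3587]), array([0.0851, 0.0331]), 5.162153244018555, np.float64(0.037))
red [102 160  31  40 889] [116.1 178.6] [0.6127 0.5515 0.03  ]
red [490 188  18  37 339] [498.7 206.4] [ 0.5326 -0.4848  0.03  ]
red [319 199  12  18 157] [324.3 206.5] [ 0.5344 -0.0123  0.03  ]
red [297 200  12  18 205] [302.6 208.2] [0.53   0.0461 0.03  ]
red [252 202  13  18 213] [257.5 210.5] [0.5241 0.1671 0.03  ]
red [445 202  14  19 200] [451.7 211.1] [ 0.5204 -0.3563  0.03  ]
red [408 235  10  17  71] [411.8 242.8] [ 0.4357 -0.2453  0.03  ]
blue [ 207  155  134   83 3268] [275.1 182.5]
yel [318 188   2  10  17] [318.5 192.6] [0.5731 0.0033 0.024 ]
yel [273 190  17  10 142] [280.7 194.7] [0.5679 0.1059 0.024 ]
yel [229 192  19  10 143] [236.7 196.8] [0.5625 0.2251 0.024 ]
yel [275 215  14   9 102] [281.5 219. ] [0.5016 0.1032 0.024 ]
yel [231 217  13   9  91] [236.6 221.1] [0.4965 0.2237 0.024 ]
wall ((0.5346353054046631, 0.10722784698009491), (0.17081114649772644, 0.31286388635635376), 2.5154600143432617) [ 0.45184176 -0.04660747  0.04601419] [0.62676765 0.26407224 0.05399749]
lid top [0.61320799 0.04777198 0.1803526 ] [0.63451864 0.16949275 0.2135758 ] [0.6234967  0.10820131 0.20811949]
can (666, array([ 0.7049, -0.2226]), array([0.0515, 0.0505]), 20.284534454345703, np.float64(0.155))
pur1 (375, array([ 0.5692, -0.2403]), array([0.0845, 0.0336]), 59.15962219238281, np.float64(0.037))
pur2 (408, array([ 0.4039, -0.4058]), array([0.0317, 0.0857]), 76.40458679199219, np.float64(0.035))
wrench (3006, array([0.5474, 0.4555]), array([0.1579, 0.0694]), 13.47491455078125, np.float64(0.205))
```

```bash
cat >> h.py <<'E'
def go(pos,yaw,s=None,pitch=0):
    "turn (rotvec deg, tool) then shift in the turned tool's axes"
    s=s or arm.get_state(); A=R.from_euler('xyz',s['ee_rot']); B=R.from_euler('xyz',[np.pi,pitch,np.radians(yaw)])
    print('turn',(A.inv()*B).as_rotvec(degrees=True).round(2),'shift',B.inv().apply(np.array(pos)-s['eef_pos']).round(4))
E
python3 -c "
from h import *
go([.4456,-.2415,.10],-166.5)
f=np.load('a.npz');P=cloud('top',f['d']).reshape(-1,3)
for c in ((.4456,-.2415),(.5306,-.3587)):
    q=P[(np.hypot(P[:,0]-c[0],P[:,1]-c[1])<.06)&(P[:,2]>.012)&(P[:,2]<.05)][:,:2]
    w,v=np.linalg.eigh(np.cov(q.T));print(len(q),np.degrees(np.arctan(v[1,1]/v[0,1])))
"
```

```text
turn [ 0.09 -0.01  3.55] shift [-0.335   0.3344  0.1337]
386 14.364009458815467
382 5.5653997161371604
```

Call:
{"api": "move_arm", "payload": {"rows": "0 0 4 0 0 0 0.07; 0 0 0 -0.02 0.02 0 0.07; 0 0 0 -0.035 0.035 0.01 0.07; 0 0 0 -0.04 0.04 0.01 0.07; 0 0 0 -0.04 0.04 0.01 0.07; 0 0 0 -0.04 0.04 0.01 0.07; 0 0 0 -0.04 0.04 0.02 0.07; 0 0 0 -0.04 0.04 0.02 0.07", "squeeze": 25}}

```text
t: 1.1
eef_pos: [0.3894, -0.3376, 0.1541]
ee_rot: [-3.141, 0.0, -2.914]
force: [0.3, -0.2, -0.6]
width: 0.0701
gripper_force: 0.0
```

Call:
{"api": "move_arm", "payload": {"rows": "0 0 0 -0.04 0.04 0.02 0.07; 0 0 0 -0.03 0.03 0.01 0.07; 0 0 0 -0.01 0.01 0 0.07; 0 0 0 0 0 0 0.07"}}

```text
t: 1.6
eef_pos: [0.449, -0.2427, 0.1246]
ee_rot: [3.142, -0.0, -2.912]
force: [0.5, -0.4, 0.7]
width: 0.0702
gripper_force: 0.0
```

```bash
python3 - <<'E'
from h import *
s,im,d=grab('wrist','c.png'); P=cloud('wrist',d,s)
q=P.reshape(-1,3);m=(q[:,2]>.012)&(q[:,2]<.05)&(np.hypot(q[:,0]-.4456,q[:,1]+.2415)<.07);q=q[m]
r=cv2.minAreaRect(np.float32(q[:,:2]));print(s['eef_pos'],np.degrees(s['ee_rot']),len(q),r,q[:,2].max())
go([r[0][0],r[0][1],.01],-166.5)
E
```

```text
[ 0.44901615 -0.24265328  0.12456504] [ 1.79998439e+02 -1.43816916e-02 -1.66835257e+02] 4453 ((0.4453684687614441, -0.24150368571281433), (0.08544928580522537, 0.03226093202829361), 14.09695816040039) 0.034224989965417785
turn [-0.   -0.01 -0.4 ] shift [0.0027 0.0025 0.1147]
```

View pics/c.png

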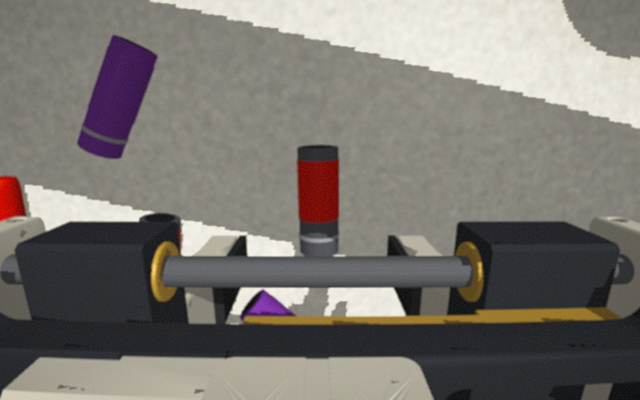

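The red socket at (318,200) lies between the open fingers. The wrist depth agrees with the top view to under 1 mm, so I go down and grip.

Call:
{"api": "move_arm", "payload": {"rows": "0 0 -0.9 0.0027 0.0025 0.03 0.065; 0 0 0 0 0 0.035 0.065; 0 0 0 0 0 0.03 0.065; 0 0 0 0 0 0.015 0.065; 0 0 0 0 0 0.005 0.065; 0 0 0 0 0 0 0.02; 0 0 0 0 0 0 0.02; 0 0 0 0 0 0 0.02", "squeeze": 25}}

```text
t: 2.65
eef_pos: [0.446, -0.2414, 0.0104]
ee_rot: [-3.141, 0.001, -2.898]
force: [-0.1, -0.1, 0.3]
width: 0.0407
gripper_force: 0.0
```

Call:
{"api": "move_arm", "payload": {"rows": "0 0 0 0 0 0 0.02; 0 0 0 0 0 0 0.02; 0 0 0 0 0 -0.01 0.02; 0 0 0 0 0 -0.03 0.02; 0 0 0 0 0 -0.04 0.02; 0 0 0 0 0 -0.05 0.02; 0 0 0 0 0 -0.03 0.02; 0 0 0 0 0 0 0.02"}}

```text
t: 3.65
eef_pos: [0.4464, -0.2415, 0.1721]
ee_rot: [-3.14, 0.004, -2.898]
force: [-0.8, 0.6, -4.4]
width: 0.0313
gripper_force: 25.0
```

```bash
python3 - <<'E'
from h import *
go([.535-.05,.105,.17],-177.4)
E
```

```text
turn [-0.06  0.26 11.36] shift [-0.0543  0.3444  0.0021]
```

```bash
python3 - <<'E'
from h import *
im=cv2.imread('pics/a.png'); f=np.load('a.npz'); P=cloud('top',f['d']).reshape(-1,3)
hsv=cv2.cvtColor(im,cv2.COLOR_BGR2HSV).reshape(-1,3)
a=np.radians(2.55);c=np.array([.535,.107]);M=np.array([[np.cos(a),np.sin(a)],[-np.sin(a),np.cos(a)]])
Q=(P[:,:2]-c)@M.T; z=P[:,2]
bl=(hsv[:,0]>105)&(hsv[:,0]<126)&(hsv[:,1]>140)
ye=(hsv[:,0]>19)&(hsv[:,0]<36)&(hsv[:,1]>140)
w=bl&(z>.044)&(z<.056)&(abs(Q[:,0])<.09)&(abs(Q[:,1])<.2)
print('front wall x', np.percentile(Q[w&(abs(Q[:,1])<.12)&(Q[:,0]<-.04)&(Q[:,0]>-.08),0],[1,50,99]))
print('x by side', [ (y0,np.percentile(Q[w&(abs(Q[:,1]-y0)<.02)&(Q[:,0]<-.04)&(Q[:,0]>-.08),0],[1,50,99]).round(4)) for y0 in(-.12,.12)])
e=w&(abs(Q[:,0])<.04)
for sg in(-1,1): print('end wall y',sg,np.percentile(sg*Q[e&(sg*Q[:,1]>.14),1],[1,50,99]).round(4))
print('bar x',np.percentile(Q[bl&(Q[:,0]<-.085)&(Q[:,0]>-.13)&(abs(Q[:,1])<.03)&(z>.03),0],[2,50,98]))
for k in range(5):
    y0=(k-2)*.06; m=(abs(Q[:,1]-y0)<.022)&(abs(Q[:,0])<.05)
    p=Q[m&(z>.049)&(z<.062)]; yy=Q[m&ye&(z<.034)]
    print(k,len(p),len(yy),p.min(0).round(4) if len(p) else'',p.max(0).round(4) if len(p) else'', np.median(yy,0).round(4) if len(yy) else '',yy.min(0).round(4) if len(yy) else '',yy.max(0).round(4) if len(yy) else '')
h=(z>.19)&(abs(Q[:,1])<.08)&(Q[:,0]>.05)&(Q[:,0]<.13); 
g=h&(hsv[:,2]<60); print('lid bar',g.sum(),np.c_[Q,z][g].min(0),np.c_[Q,z][g].max(0),np.median(np.c_[Q,z][g],0))
for ang in np.arange(1.5,1.95,.05): print(round(ang,2),round(.0575-.157*np.cos(ang)+.012*np.sin(ang),4),round(.05+.157*np.sin(ang)+.012*np.cos(ang)+.007,4))
E
```

```text
front wall x [-0.07790427 -0.05456405 -0.04734798]
x by side [(-0.12, array([-0.0581, -0.0541, -0.0486])), (0.12, array([-0.0582, -0.0537, -0.0488]))]
end wall y -1 [0.1514 0.1563 0.1606]
end wall y 1 [0.147  0.1514 0.1564]
bar x [-0.10444518 -0.09999915 -0.09577625]
0 324 61 [-0.05   -0.1398] [ 0.0496 -0.1024] [-0.0247 -0.1112] [-0.0456 -0.1419] [ 0.046 -0.098]
1 312 65 [-0.05   -0.0785] [ 0.0498 -0.0468] [ 0.014  -0.0574] [-0.0452 -0.0819] [ 0.0467 -0.0381]
2 15 289 [-0.0498 -0.0165] [0.0498 0.0115] [ 0.0217 -0.0006] [-0.0453 -0.0208] [0.0464 0.0212]
3 327 49 [-0.0498  0.0382] [0.0498 0.0783] [0.0214 0.0445] [-0.0449  0.0385] [0.0459 0.0808]
4 8 274 [0.0477 0.0994] [0.05   0.1334] [0.0216 0.12  ] [-0.0448  0.0996] [0.0464 0.1417]
lid bar 349 [ 0.08120359 -0.0632623   0.1900117 ] [0.09778036 0.05835099 0.2135758 ] [ 0.08874665 -0.00320891  0.20820798]
1.5 0.0584 0.2145
1.55 0.0662 0.2142
1.6 0.0741 0.2136
1.65 0.0819 0.2126
1.7 0.0896 0.2111
1.75 0.0973 0.2093
1.8 0.1049 0.2072
1.85 0.1123 0.2046
1.9 0.1196 0.2017
```

Call:
{"api": "move_arm", "payload": {"rows": "0 0 5 -0.01 0.03 0 0.02; 0 0 6.4 -0.01 0.045 0 0.02; 0 0 0 -0.01 0.05 0 0.02; 0 0 0 -0.01 0.05 0 0.02; 0 0 0 -0.01 0.05 0 0.02; 0 0 0 -0.004 0.05 0 0.02; 0 0 0 0 0.04 0 0.02; 0 0 0 0 0.025 0 0.02"}}

```text
t: 4.65
eef_pos: [0.4715, 0.1037, 0.168]
ee_rot: [-3.141, -0.003, -3.096]
force: [0.6, -0.2, -3.4]
width: 0.0315
gripper_force: 25.0
```

```bash
python3 - <<'E'
from h import *
go([.5351,.1048,.09],-177.45); print(arm.get_state()['eef_pos'])
E
```

```text
turn [-0.05 -0.16  0.07] shift [-0.0636 -0.0018  0.078 ]
[0.47152981 0.10374434 0.16799829]
```

Call:
{"api": "move_arm", "payload": {"rows": "0 0 0 -0.02 0 0 0.02; 0 0 0 -0.03 -0.001 0.02 0.02; 0 0 0 -0.0136 -0.0008 0.03 0.02; 0 0 0 0 0 0.025 0.02; 0 0 0 0 0 0 0.02; 0 0 0 0 0 0 0.02"}}

```text
t: 5.4
eef_pos: [0.5364, 0.1034, 0.0948]
ee_rot: [-3.141, -0.0, -3.097]
force: [-0.2, -0.4, -2.9]
width: 0.031
gripper_force: 25.0
```

```bash
python3 - <<'E'
from h import *
s,im,d=grab('wrist','d.png'); P=cloud('wrist',d,s).reshape(-1,3)
go([.5351,.1048,.0345],-177.45); print(s['eef_pos'],s['force'])
a=np.radians(2.55);M=np.array([[np.cos(a),np.sin(a)],[-np.sin(a),np.cos(a)]])
Q=(P[:,:2]-[.5351,.1048])@M.T; z=P[:,2]
w=(abs(z-.05)<.004)&(abs(Q[:,1])<.15)&(abs(Q[:,0]+.055)<.008); print('front wall',w.sum(),np.percentile(Q[w,0],[2,50,98]))
r=(abs(z-.043)<.004)&(Q[:,0]<-.024)&(Q[:,0]>-.044)&(abs(Q[:,1])<.042)
print('ribs',[(sg,r2.sum(),np.percentile(Q[r2,1],[2,50,98]).round(4)) for sg in(-1,1) for r2 in[r&(sg*Q[:,1]>.018)]])
h=(z>.075)&(z<.12)&(Q[:,0]<-.03)&(abs(Q[:,1])<.025)&(Q[:,0]>-.06); print('held',h.sum(),np.percentile(Q[h],[1,99],0),np.percentile(z[h],98))
E
```

```text
turn [0.01 0.04 0.03] shift [0.0016 0.0012 0.0608]
[0.53642372 0.10336607 0.09475059] [-0.21467059 -0.3546038  -2.91320467]
front wall 9200 [-0.06075414 -0.05287647 -0.04774377]
ribs [(-1, np.int64(820), array([-0.0365, -0.0285, -0.0208])), (1, np.int64(893), array([0.0233, 0.0308, 0.0394]))]
held 2736 [[-0.04229842 -0.01526187]
 [-0.03013436  0.01483468]] 0.1168673443238174
```

View pics/d.png

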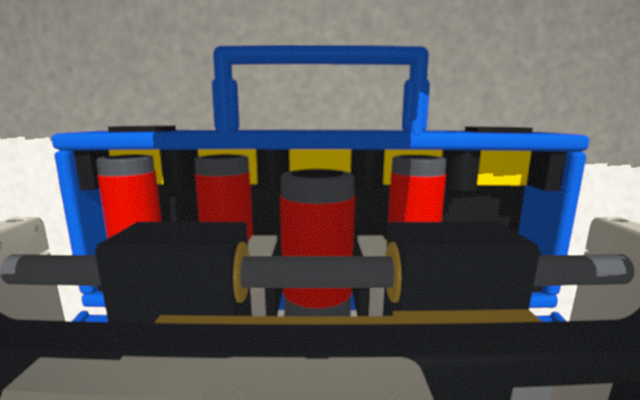

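The wrist view shows the held socket at (317,240), squarely over the empty pocket (yellow at (320,160)). It needs about 1 mm in y.

Call:
{"api": "move_arm", "payload": {"rows": "0 0 0 0.001 0.0013 0.015 0.02; 0 0 0 0 0 0.02 0.02; 0 0 0 0 0 0.012 0.02; 0 0 0 0 0 0.006 0.02; 0 0 0 0 0 0.004 0.02; 0 0 0 0 0 0.002 0.02; 0 0 0 0 0 0 0.02; 0 0 0 0 0 0 0.02"}}

```text
t: 6.45
eef_pos: [0.5357, 0.1048, 0.0359]
ee_rot: [3.141, 0.001, -3.097]
force: [0.1, 0.9, -3.7]
width: 0.0314
gripper_force: 25.0
```

Call:
{"api": "move_arm", "payload": {"rows": "0 0 0 0 0 0.001 0.02; 0 0 0 0 0 0.001 0.02; 0 0 0 0 0 0 0.02; 0 0 0 0 0 0 0.02"}}

```text
t: 6.95
eef_pos: [0.5356, 0.1048, 0.0341]
ee_rot: [3.141, 0.001, -3.097]
force: [-3.4, -0.5, 6.2]
width: 0.0314
gripper_force: 25.0
```

Contact made. I release it with a small opening and rise.

Call:
{"api": "move_arm", "payload": {"rows": "0 0 0 0 0 0 0.036; 0 0 0 0 0 0 0.038; 0 0 0 0 0 0 0.039; 0 0 0 0 0 0 0.039; 0 0 0 0 0 -0.01 0.039; 0 0 0 0 0 -0.03 0.039; 0 0 0 0 0 -0.045 0.039; 0 0 0 0 0 -0.045 0.039"}}

```text
t: 7.95
eef_pos: [0.5353, 0.1045, 0.1656]
ee_rot: [-3.142, 0.0, -3.097]
force: [1.0, 0.7, -0.1]
width: 0.039
gripper_force: 0.0
```

```bash
python3 - <<'E'
from h import *
s,im,d=grab('wrist','e.png'); P=cloud('wrist',d,s).reshape(-1,3)
a=np.radians(2.55);M=np.array([[np.cos(a),np.sin(a)],[-np.sin(a),np.cos(a)]])
Q=(P[:,:2]-[.5351,.1048])@M.T; z=P[:,2]
for k in range(4):
    h=(z>.046)&(z<.1)&(abs(Q[:,0])<.046)&(abs(Q[:,1]-(k-2)*.06)<.02);print(k,h.sum(),np.percentile(Q[h],[1,99],0).round(4).tolist(),z[h].max())
print(s['eef_pos'],s['force'],s['width'])
go([.5306,-.3587,.13],-174.5,s)
E
```

```text
0 2534 [[-0.0425, -0.1313], [0.0147, -0.1036]] 0.05770003482394165
1 3056 [[-0.0428, -0.0722], [0.0323, -0.044]] 0.05785216465553089
2 3685 [[-0.0426, -0.0135], [0.041, 0.0155]] 0.0579065218644641
3 3127 [[-0.0427, 0.0467], [0.0318, 0.0757]] 0.05794744163834825
[0.53532489 0.10453987 0.16556378] [ 1.02471185  0.69113875 -0.05269916] 0.039031959296819074
turn [-0.01  0.01 -2.93] shift [ 0.0491 -0.4607  0.0356]
```

Call:
{"api": "move_arm", "payload": {"rows": "0 0 -2.9 0.005 -0.02 0 0.065; 0 0 0 0.006 -0.04 0 0.065; 0 0 0 0.006 -0.055 0 0.065; 0 0 0 0.006 -0.055 0 0.065; 0 0 0 0.006 -0.055 0 0.065; 0 0 0 0.006 -0.055 0 0.065; 0 0 0 0.006 -0.055 0.01 0.065; 0 0 0 0.005 -0.05 0.01 0.065"}}

```text
t: 9.0
eef_pos: [0.5252, -0.2848, 0.1441]
ee_rot: [-3.141, 0.001, -3.046]
force: [1.2, 0.6, -0.0]
width: 0.0652
gripper_force: 0.0
```

Call:
{"api": "move_arm", "payload": {"rows": "0 0 0 0.003 -0.045 0.01 0.065; 0 0 0 0 -0.025 0.01 0.065; 0 0 0 0 -0.0057 0 0.065; 0 0 0 0 0 0 0.065; 0 0 0 0 0 0 0.065"}}

```text
t: 9.62
eef_pos: [0.5298, -0.3576, 0.1243]
ee_rot: [-3.141, 0.001, -3.045]
force: [-0.1, 0.0, -0.9]
width: 0.0649
gripper_force: 0.0
```

```bash
python3 - <<'E'
from h import *
s,im,d=grab('wrist','f.png'); P=cloud('wrist',d,s)
q=P.reshape(-1,3);m=(q[:,2]>.012)&(q[:,2]<.05)&(np.hypot(q[:,0]-.5306,q[:,1]+.3587)<.06);q=q[m]
r=cv2.minAreaRect(np.float32(q[:,:2]));print(s['eef_pos'],np.degrees(s['ee_rot']),len(q),r,q[:,2].max())
go([r[0][0],r[0][1],.01],-174.6)
go([.5306,-.3587,.01],-174.6)
E
```

```text
[ 0.52981942 -0.35761367  0.12431956] [-1.79982698e+02  4.82714659e-02 -1.74485633e+02] 4250 ((0.5297983884811401, -0.3588372468948364), (0.08374639600515366, 0.032146554440259933), 6.395491600036621) 0.033768579195429804
turn [-0.02  0.05  0.13] shift [ 0.0002 -0.0013  0.1143]
turn [-0.02  0.05  0.13] shift [-0.0006 -0.0012  0.1143]
```

Call:
{"api": "move_arm", "payload": {"rows": "0 0 -0.6 -0.0005 -0.0012 0.03 0.065; 0 0 0 0 0 0.035 0.065; 0 0 0 0 0 0.03 0.065; 0 0 0 0 0 0.014 0.065; 0 0 0 0 0 0.005 0.065; 0 0 0 0 0 0 0.02; 0 0 0 0 0 0 0.02; 0 0 0 0 0 0 0.02", "squeeze": 25}}

```text
t: 10.68
eef_pos: [0.5306, -0.3597, 0.0105]
ee_rot: [-3.141, 0.001, -3.036]
force: [-0.0, 0.5, -0.3]
width: 0.0404
gripper_force: 0.0
```

Call:
{"api": "move_arm", "payload": {"rows": "0 0 0 0 0 0 0.02; 0 0 0 0 0 0 0.02; 0 0 0 0 0 -0.01 0.02; 0 0 0 0 0 -0.03 0.02; 0 0 0 0 0 -0.04 0.02; 0 0 0 0 0 -0.05 0.02; 0 0 0 0 0 -0.03 0.02; 0 0 0 0 0 0 0.02"}}

```text
t: 11.68
eef_pos: [0.5313, -0.36, 0.1726]
ee_rot: [-3.14, 0.004, -3.036]
force: [0.5, 0.7, -4.3]
width: 0.031
gripper_force: 25.0
```

```bash
python3 - <<'E'
from h import *
go([.50,.2247,.17],-177.45)
E
```

```text
turn [-0.11  0.26  3.52] shift [0.0052 0.5855 0.0026]
```

Call:
{"api": "move_arm", "payload": {"rows": "0 0 3.5 0 0.02 0 0.02; 0 0 0 0.001 0.04 0 0.02; 0 0 0 0.001 0.055 0 0.02; 0 0 0 0.001 0.055 0 0.02; 0 0 0 0.001 0.055 0 0.02; 0 0 0 0.001 0.055 0 0.02; 0 0 0 0 0.055 0 0.02; 0 0 0 0 0.055 0 0.02"}}

```text
t: 12.68
eef_pos: [0.505, 0.0312, 0.1682]
ee_rot: [-3.141, -0.002, -3.097]
force: [0.5, 0.8, -3.7]
width: 0.0312
gripper_force: 25.0
```

Call:
{"api": "move_arm", "payload": {"rows": "0 0 0 0 0.055 0 0.02; 0 0 0 0 0.055 0 0.02; 0 0 0 0 0.045 0 0.02; 0 0 0 0 0.025 0 0.02; 0 0 0 0 0.0155 0 0.02; 0 0 0 0 0 0 0.02; 0 0 0 0 0 0 0.02"}}

```text
t: 13.55
eef_pos: [0.4974, 0.2241, 0.169]
ee_rot: [-3.141, -0.001, -3.097]
force: [-0.3, -0.2, -3.6]
width: 0.0311
gripper_force: 25.0
```

```bash
python3 - <<'E'
from h import *
go([.5298,.2247,.095],-177.45); print(arm.get_state()['eef_pos'])
E
```

```text
turn [-0.04 -0.06 -0.02] shift [-0.0324 -0.0009  0.074 ]
[0.497377   0.2241371  0.16901727]
```

Call:
{"api": "move_arm", "payload": {"rows": "0 0 0 -0.015 0 0.01 0.02; 0 0 0 -0.0165 -0.001 0.03 0.02; 0 0 0 0 0 0.034 0.02; 0 0 0 0 0 0 0.02; 0 0 0 0 0 0 0.02"}}

```text
t: 14.18
eef_pos: [0.5302, 0.2253, 0.0963]
ee_rot: [-3.142, 0.001, -3.097]
force: [1.0, -0.0, -2.8]
width: 0.0315
gripper_force: 25.0
```

```bash
python3 - <<'E'
from h import *
s,im,d=grab('wrist','g.png'); P=cloud('wrist',d,s).reshape(-1,3)
go([.5298,.2247,.0345],-177.45); print(s['eef_pos'],s['force'])
a=np.radians(2.55);M=np.array([[np.cos(a),np.sin(a)],[-np.sin(a),np.cos(a)]])
Q=(P[:,:2]-[.5298,.2247])@M.T; z=P[:,2]
r=(abs(z-.043)<.004)&(Q[:,0]<-.024)&(Q[:,0]>-.044)&(abs(Q[:,1])<.042)&(Q[:,1]<-.018)
print('rib',r.sum(),np.percentile(Q[r,1],[2,50,98]).round(4))
w=(abs(z-.05)<.004)&(Q[:,1]>.028)&(Q[:,1]<.05)&(abs(Q[:,0])<.05);print('end wall .0300-.0400?',w.sum(),np.percentile(Q[w,1],[2,50,98]).round(4))
h=(z>.075)&(z<.12)&(Q[:,0]<-.03)&(abs(Q[:,1])<.025)&(Q[:,0]>-.06); print('held',h.sum(),np.percentile(Q[h],[1,99],0),np.percentile(z[h],98))
E
```

```text
turn [0.05 0.11 0.02] shift [ 0.0006 -0.001   0.0624]
[0.53016269 0.22532143 0.09634454] [ 0.9840998  -0.02341033 -2.76923121]
rib 860 [-0.0368 -0.0282 -0.0207]
end wall .0300-.0400? 1475 [0.0314 0.0358 0.0412]
held 2724 [[-0.04197156 -0.01325969]
 [-0.03017543  0.0168926 ]] 0.11852007370080664
```

Call:
{"api": "move_arm", "payload": {"rows": "0 0 0 0.0005 -0.0006 0.015 0.02; 0 0 0 0 0 0.02 0.02; 0 0 0 0 0 0.013 0.02; 0 0 0 0 0 0.006 0.02; 0 0 0 0 0 0.004 0.02; 0 0 0 0 0 0.002 0.02; 0 0 0 0 0 0 0.02; 0 0 0 0 0 0 0.02"}}

```text
t: 15.22
eef_pos: [0.5286, 0.2231, 0.036]
ee_rot: [-3.14, -0.001, -3.097]
force: [2.4, -9.3, 3.7]
width: 0.031
gripper_force: 34.7
```

Call:
{"api": "move_arm", "payload": {"rows": "0 0 0 0 0 0.001 0.02; 0 0 0 0 0 0.001 0.02; 0 0 0 0 0 0 0.02; 0 0 0 0 0 0 0.02"}}

```text
t: 15.72
eef_pos: [0.5288, 0.223, 0.0345]
ee_rot: [-3.14, -0.0, -3.097]
force: [-0.3, -10.9, 7.8]
width: 0.0312
gripper_force: 36.8
```

The +y finger is rubbing the end wall with about 10 N. I ease the command away from the wall, open only slightly and rise.

Call:
{"api": "move_arm", "payload": {"rows": "0 0 0 0 -0.0015 0 0.02; 0 0 0 0 -0.001 0 0.034; 0 0 0 0 -0.001 0 0.035; 0 0 0 0 0 0 0.035; 0 0 0 0 0 0 0.035"}}

```text
t: 16.35
eef_pos: [0.529, 0.221, 0.0341]
ee_rot: [-3.141, 0.0, -3.097]
force: [-1.0, -6.2, 5.2]
width: 0.0349
gripper_force: 3.5
```

Call:
{"api": "move_arm", "payload": {"rows": "0 0 0 0 -0.001 0 0.036; 0 0 0 0 -0.001 0 0.036; 0 0 0 0 0 0 0.036; 0 0 0 0 0 0 0.036"}}

```text
t: 16.85
eef_pos: [0.5293, 0.2199, 0.0336]
ee_rot: [3.141, 0.001, -3.097]
force: [0.2, 0.8, 0.5]
width: 0.0354
gripper_force: 0.2
```

Free now, so I rise.

Call:
{"api": "move_arm", "payload": {"rows": "0 0 0 0 0 -0.005 0.036; 0 0 0 0 0 -0.01 0.036; 0 0 0 0 0 -0.015 0.036; 0 0 0 0 0 0 0.036"}}

```text
t: 17.35
eef_pos: [0.53, 0.2201, 0.0655]
ee_rot: [3.14, 0.003, -3.097]
force: [-0.1, 0.0, -0.0]
width: 0.0361
gripper_force: 0.0
```

```bash
python3 - <<'E'
from h import *
s,im,d=grab('wrist','i.png'); P=cloud('wrist',d,s).reshape(-1,3)
print(s['eef_pos'],s['force'],s['width'],s['gripper_force'])
a=np.radians(2.55);M=np.array([[np.cos(a),np.sin(a)],[-np.sin(a),np.cos(a)]])
Q=(P[:,:2]-[.5298,.2247])@M.T; z=P[:,2]
h=(z>.046)&(z<.1)&(Q[:,0]<-.02)&(Q[:,0]>-.046)&(abs(Q[:,1])<.021); print('sock',h.sum(),np.percentile(Q[h],[1,99],0),np.percentile(z[h],98))
E
```

```text
[0.53001287 0.22006996 0.06551645] [-0.11434586  0.01047166 -0.03478022] 0.0361354521564266 0.0
sock 2737 [[-0.04318249 -0.01655469]
 [-0.02026038  0.01198608]] 0.05657010908279795
```

View pics/i.png

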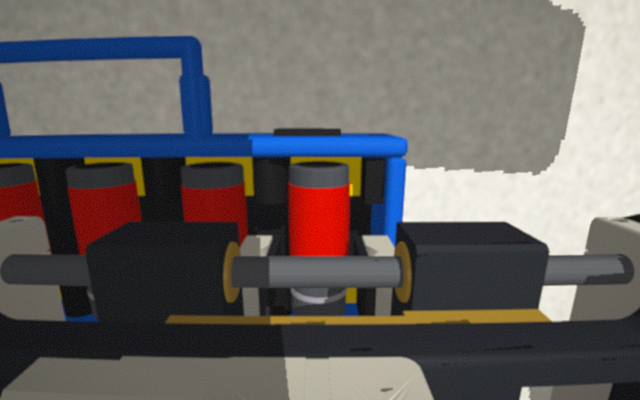

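Call:
{"api": "move_arm", "payload": {"rows": "0 0 0 0.01 0 -0.03 0.05; 0 0 0 0.005 0 -0.05 0.05; 0 0 0 0 0 -0.055 0.05; 0 0 0 0 0 -0.055 0.05; 0 0 -10 0 0 -0.03 0.04; 0 0 -10 0 0 0 0.04; 0 0 -10 0 0 0 0.04; 0 0 -10 0 0 0 0.04"}}

```text
t: 18.4
eef_pos: [0.5138, 0.2185, 0.2833]
ee_rot: [3.141, -0.0, -2.393]
force: [-0.0, -1.1, -0.3]
width: 0.0401
gripper_force: 0.0
```

Call:
{"api": "move_arm", "payload": {"rows": "0 0 -10 0 0 0 0.04; 0 0 -10 0 0 0 0.04; 0 0 -10 0 0 0 0.04; 0 0 -10 0 0 0 0.04; 0 0 -10 0 0 0 0.04; 0 0 0 0 0 0 0.04"}}

```text
t: 19.15
eef_pos: [0.5138, 0.2186, 0.2832]
ee_rot: [3.141, -0.0, -1.527]
force: [1.5, -0.3, 0.7]
width: 0.0399
gripper_force: 0.0
```

```bash
python3 - <<'E'
from h import *
s,im,d=grab('top','j.png'); P=cloud('top',d).reshape(-1,3)
print(s['eef_pos'],np.degrees(s['ee_rot']),s['q'])
a=np.radians(2.55);M=np.array([[np.cos(a),np.sin(a)],[-np.sin(a),np.cos(a)]])
Q=(P[:,:2]-[.5351,.1048])@M.T; z=P[:,2]
hsv=cv2.cvtColor(im,cv2.COLOR_BGR2HSV).reshape(-1,3)
g=(z>.19)&(z<.225)&(abs(Q[:,1])<.06)&(Q[:,0]>.05)&(Q[:,0]<.14)&(hsv[:,2]<60)
print(g.sum(),np.percentile(np.c_[Q,z][g],[2,50,98],0))
go([.6242,.1088,.25],-87.45,s)
E
```

```text
[0.51382631 0.21858442 0.28320271] [ 1.79969059e+02 -9.52047262e-03 -8.75102127e+01] [ 7.52684149e-01  1.38610500e-01 -1.71203593e-01 -2.36829812e-04
 -1.26150026e+00 -7.09157060e-01]
338 [[ 0.08330583 -0.0576344   0.19685587]
 [ 0.08881999 -0.00078634  0.20863533]
 [ 0.09693324  0.05651657  0.21219083]]
turn [ 0.03 -0.01 -0.06] shift [ 0.1146 -0.1054  0.0332]
```

View pics/j.png

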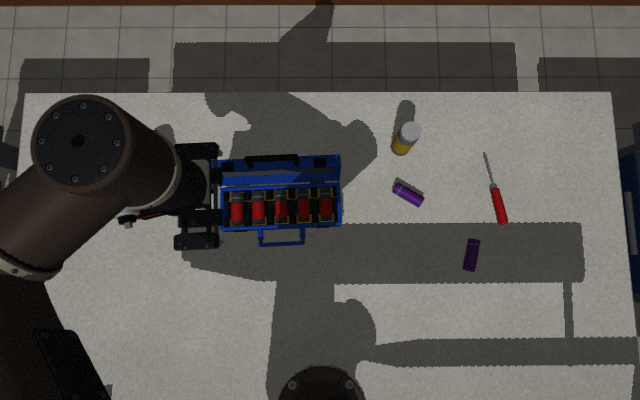

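Pockets 0–4 are all filled (red at columns 237–326, row 207), and the lid bar is at (272,158). Next I go over the bar.

Call:
{"api": "move_arm", "payload": {"rows": "0 0 0 0.02 -0.02 0 0.04; 0 0 0 0.035 -0.03 0 0.04; 0 0 0 0.035 -0.03 0 0.04; 0 0 0 0.0246 -0.0254 0 0.04; 0 0 0 0 0 0.02 0.04; 0 0 0 0 0 0.01 0.04; 0 0 0 0 0 0 0.04; 0 0 0 0 0 0 0.04"}}

```text
t: 20.2
eef_pos: [0.6246, 0.1094, 0.2544]
ee_rot: [-3.141, 0.0, -1.526]
force: [0.5, 0.3, -0.2]
width: 0.0401
gripper_force: 0.0
```

```bash
python3 - <<'E'
from h import *
s,im,d=grab('wrist','k.png'); P=cloud('wrist',d,s).reshape(-1,3)
print(s['eef_pos'],np.degrees(s['ee_rot']))
a=np.radians(2.55);M=np.array([[np.cos(a),np.sin(a)],[-np.sin(a),np.cos(a)]])
Q=(P[:,:2]-[.5351,.1048])@M.T; z=P[:,2]
g=(z>.19)&(z<.225)&(abs(Q[:,1])<.05)&(Q[:,0]>.05)&(Q[:,0]<.14)
print(g.sum(),np.percentile(np.c_[Q,z][g],[2,50,98],0))
go([.6245,.1088,.201],-87.45,s)
E
```

```text
[0.6245724  0.1093528  0.25441682] [-1.79938927e+02  7.36665793e-03 -8.74336959e+01]
2820 [[ 0.08497147 -0.04861278  0.20487716]
 [ 0.09171917 -0.0143701   0.20947746]
 [ 0.09822095  0.04824826  0.21143052]]
turn [-0.06  0.01  0.02] shift [0.0005 0.0001 0.0534]
```

View pics/k.png

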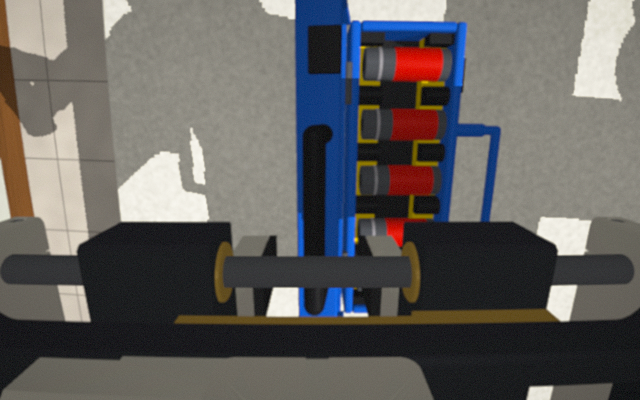

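The bar (col 316) is centred between the open fingers, so I go down and pinch it.

Call:
{"api": "move_arm", "payload": {"rows": "0 0 0 0.0005 0.0005 0.02 0.04; 0 0 0 0 0 0.022 0.04; 0 0 0 0 0 0.01 0.04; 0 0 0 0 0 0 0.03; 0 0 0 0 0 0 0.005; 0 0 0 0 0 0 0.005; 0 0 0 0 0 0 0.005; 0 0 0 0 0 0 0.005", "squeeze": 20}}

```text
t: 21.25
eef_pos: [0.6248, 0.1086, 0.2027]
ee_rot: [-3.139, 0.001, -1.526]
force: [0.2, 0.1, 5.1]
width: 0.0135
gripper_force: 20.0
```

```bash
python3 - <<'E'
from h import *
s=arm.get_state(); p=s['eef_pos'];print(p,s['force'],s['width'],s['gripper_force'])
a=np.radians(2.55);M=np.array([[np.cos(a),np.sin(a)],[-np.sin(a),np.cos(a)]])
q=(p[:2]-[.5351,.1048])@M.T; print('case xy',q)
r=np.arctan2(.012,.157); # bar polar angle
bx=q[0]-.0575; bz=p[2]+.004-.05; ang=np.pi-np.arctan2(bz,bx)  # radius check
print('radius',np.hypot(bx,bz),np.hypot(.157,.012),'lid a',ang-r)
t=np.r_[ang-r:0:12j]; 
E
```

```text
[0.62481693 0.10859203 0.20268548] [0.20064812 0.05376718 5.06123169] 0.0134893493072345 20.00058799982071
case xy [ 0.0897968  -0.00020334]
radius 0.15997944838551373 0.15745793088949187 lid a 1.6977895394008808
```

```bash
python3 -c "
import numpy as np
a=np.r_[1.70,1.66,1.60,1.53,np.arange(1.45,.49,-.08),.42,.36,.30,.25,.2,.16,.12,.09,.06,.04,.02,.0]
y=.157*np.cos(a)-.012*np.sin(a);z=-(.157*np.sin(a)+.012*np.cos(a))
y=y.round(4);z=z.round(4)
for i in range(1,len(a)): print(round(a[i],2),(y[i]-y[i-1]).round(4),(z[i]-z[i-1]).round(4))
print(y[-1]-y[0],z[-1]-z[0])"
```

```text
1.66 0.0062 -0.0012
1.6 0.0093 -0.0013
1.53 0.011 -0.0008
1.45 0.0126 0.0001
1.37 0.0126 0.0011
1.29 0.0124 0.002
1.21 0.0122 0.0031
1.13 0.0119 0.004
1.05 0.0116 0.0049
0.97 0.0112 0.0059
0.89 0.0106 0.0067
0.81 0.0101 0.0076
0.73 0.0094 0.0084
0.65 0.0087 0.009
0.57 0.008 0.0098
0.42 0.0128 0.0198
0.36 0.0042 0.0085
0.3 0.0037 0.0086
0.25 0.0028 0.0074
0.2 0.0023 0.0075
0.16 0.0016 0.0061
0.12 0.0013 0.0062
0.09 0.0009 0.0046
0.06 0.0007 0.0047
0.04 0.0004 0.0031
0.02 0.0003 0.0032
0.0 0.0003 0.0031
0.1891 0.14209999999999998
```

Call:
{"api": "move_arm", "payload": {"rows": "0 0 0 0 0.006 -0.0018 0.005; 0 0 0 0 0.0095 -0.0013 0.005; 0 0 0 0 0.011 -0.0008 0.005; 0 0 0 0 0.0126 0.0001 0.005; 0 0 0 0 0.0126 0.0011 0.005; 0 0 0 0 0.0124 0.002 0.005; 0 0 0 0 0 0 0.005; 0 0 0 0 0 0 0.005"}}

```text
t: 22.25
eef_pos: [0.5593, 0.1057, 0.2022]
ee_rot: [3.141, 0.0, -1.526]
force: [-0.7, 6.1, 3.9]
width: 0.0129
gripper_force: 20.0
```

```bash
cat > lid.py <<'E'
from h import *
s=arm.get_state(); p=s['eef_pos']
a=np.radians(2.55);M=np.array([[np.cos(a),np.sin(a)],[-np.sin(a),np.cos(a)]])
q=(p[:2]-[.5351,.1048])@M.T
bx=q[0]-.0575; bz=p[2]+.0015-.05
print('case xy',q.round(4),'z',p[2],'radius',np.hypot(bx,bz).round(4),'lid a',(np.pi-np.arctan2(bz,bx)-.0763).round(3),s['force'].round(1),s['width'],np.degrees(s['ee_rot']).round(1))
E
python3 lid.py
```

```text
case xy [ 0.0243 -0.0002] z 0.20222398309950074 radius 0.1573 lid a 1.282 [-0.7  6.1  3.9] 0.012922057917501523 [180.    0.  -87.4]
```

Call:
{"api": "move_arm", "payload": {"rows": "0 0 0 0.0005 0.0122 0.0029 0.005; 0 0 0 0 0.0119 0.004 0.005; 0 0 0 0 0.0116 0.0049 0.005; 0 0 0 0 0.0112 0.0059 0.005; 0 0 0 0 0.0106 0.0067 0.005; 0 0 0 0 0.0101 0.0076 0.005; 0 0 0 0 0 0 0.005; 0 0 0 0 0 0 0.005"}}

```text
t: 23.25
eef_pos: [0.4917, 0.1021, 0.1695]
ee_rot: [3.14, 0.0, -1.526]
force: [-0.6, 6.3, -0.8]
width: 0.0137
gripper_force: 20.0
```

```bash
python3 lid.py
```

```text
case xy [-0.0434 -0.0007] z 0.1694623769705669 radius 0.1575 lid a 0.799 [-0.6  6.3 -0.8] 0.013714623137171828 [179.9   0.  -87.5]
```

Call:
{"api": "move_arm", "payload": {"rows": "0 0 0 -0.001 0.0094 0.0084 0.005; 0 0 0 0 0.0087 0.009 0.005; 0 0 0 0 0.008 0.0098 0.005; 0 0 0 0 0.0066 0.0098 0.005; 0 0 0 0 0.0062 0.01 0.005; 0 0 0 0 0.0042 0.0085 0.005; 0 0 0 0 0.0037 0.0086 0.005; 0 0 0 0 0 0 0.005"}}

```text
t: 24.25
eef_pos: [0.4451, 0.1006, 0.1054]
ee_rot: [3.14, -0.001, -1.526]
force: [2.2, -1.6, -2.4]
width: 0.0131
gripper_force: 20.0
```

```bash
python3 lid.py
```

```text
case xy [-0.0901 -0.0002] z 0.1053671825160272 radius 0.1582 lid a 0.291 [ 2.2 -1.6 -2.4] 0.013065552240980546 [179.9  -0.  -87.4]
```

Call:
{"api": "move_arm", "payload": {"rows": "0 0 0 0 0.0024 0.0074 0.005; 0 0 0 0 0.002 0.0075 0.005; 0 0 0 0 0.0015 0.0061 0.005; 0 0 0 0 0.0012 0.0062 0.005; 0 0 0 0 0.0008 0.0046 0.005; 0 0 0 0 0.0006 0.0047 0.005; 0 0 0 0 0 0 0.005; 0 0 0 0 0 0 0.005"}}

```text
t: 25.25
eef_pos: [0.4368, 0.1003, 0.0695]
ee_rot: [3.141, -0.0, -1.526]
force: [-4.0, -1.7, -0.8]
width: 0.0132
gripper_force: 20.0
```

```bash
python3 lid.py
```

```text
case xy [-0.0984 -0.0001] z 0.06948654605015883 radius 0.1573 lid a 0.057 [-4.  -1.7 -0.8] 0.013218219048333672 [180.   -0.  -87.4]
```

Call:
{"api": "move_arm", "payload": {"rows": "0 0 0 0 0 0.003 0.005; 0 0 0 0 0 0.0025 0.005; 0 0 0 0 0 0.0015 0.005; 0 0 0 0 0 0.001 0.005; 0 0 0 0 0 0 0.005; 0 0 0 0 0 0 0.005"}}

```text
t: 26.0
eef_pos: [0.436, 0.1002, 0.0613]
ee_rot: [3.14, -0.0, -1.527]
force: [-7.0, 0.2, 0.7]
width: 0.0135
gripper_force: 20.0
```

```bash
python3 lid.py
```

```text
case xy [-0.0992 -0.0002] z 0.06133457949836463 radius 0.1572 lid a 0.005 [-7.   0.2  0.7] 0.01347081234606602 [179.9  -0.  -87.5]
```

Call:
{"api": "move_arm", "payload": {"rows": "0 0 0 0 -0.0008 0.0008 0.005; 0 0 0 0 0 0.0008 0.005; 0 0 0 0 0 0.0005 0.005; 0 0 0 0 0 0 0.005; 0 0 0 0 0 0 0.005"}}

```text
t: 26.62
eef_pos: [0.4362, 0.1002, 0.0608]
ee_rot: [3.139, -0.001, -1.526]
force: [-18.7, 2.9, 28.9]
width: 0.0133
gripper_force: 20.0
```

Firm contact: the lid is shut. I relax the push, open and withdraw straight up.

Call:
{"api": "move_arm", "payload": {"rows": "0 0 0 0 0.001 -0.001 0.005; 0 0 0 0 0 -0.0003 0.005; 0 0 0 0 0 0 0.025; 0 0 0 0 0 0 0.04; 0 0 0 0 0 0 0.04; 0 0 0 0 0 -0.01 0.04; 0 0 0 0 0 -0.03 0.04; 0 0 0 0 0 -0.05 0.04"}}

```text
t: 27.62
eef_pos: [0.4362, 0.1, 0.1514]
ee_rot: [3.139, -0.002, -1.526]
force: [0.6, 1.2, 0.2]
width: 0.0402
gripper_force: 0.0
```

Call:
{"api": "move_arm", "payload": {"rows": "0 0 0 0 0 -0.05 0.04; 0 0 0 0.03 0 -0.04 0.04; 0 0 0 0.06 0 0 0.04; 0 0 0 0.06 0 0 0.04; 0 0 0 0.06 0 0 0.04; 0 0 0 0.06 0 0 0.04; 0 0 0 0.03 0 0 0.04; 0 0 0 0 0 0 0.04"}}

```text
t: 28.62
eef_pos: [0.45, -0.2011, 0.2412]
ee_rot: [3.142, -0.0, -1.529]
force: [-0.4, 1.4, -0.2]
width: 0.0402
gripper_force: 0.0
```

```bash
python3 - <<'E'
from h import *
s,im,d=grab('top','z.png'); P=cloud('top',d).reshape(-1,3)
a=np.radians(2.55);M=np.array([[np.cos(a),np.sin(a)],[-np.sin(a),np.cos(a)]])
Q=(P[:,:2]-[.5351,.1048])@M.T; z=P[:,2]
for x in(-.05,-.02,.02,.05):
    m=(abs(Q[:,0]-x)<.006)&(abs(Q[:,1])<.13);print(x,np.nanpercentile(z[m],[5,50,95]).round(4))
m=(abs(Q[:,0]+.0995)<.006)&(abs(Q[:,1])<.04);print('bar',np.nanpercentile(z[m],[50,90,98]))
print(s['force'],s['eef_pos'])
E
```

```text
-0.05 [0.0804 0.6434 0.6497]
-0.02 [0.0788 0.0817 0.0848]
0.02 [0.0786 0.0817 0.0849]
0.05 [0.078  0.0812 0.0842]
bar nan
[-0.44676034  1.44012232 -0.2030085 ] [ 0.45004194 -0.20109878  0.24122675]
  return np.nanmean(a, axis, out=out, keepdims=keepdims)
```

View pics/z.png

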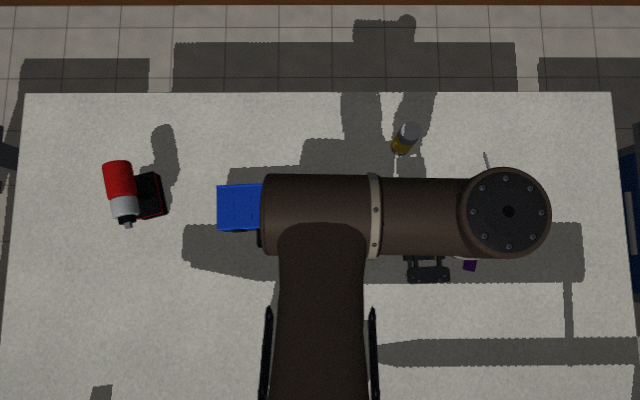

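The lid (blue at (240,207)) is level at 82 mm from hinge side to front, so it is shut. The wrench and spray can stand where they were, and the robot is clear.

```bash
python3 -c "
from station import arm
print(arm.job_done())"
```

```text
the job is handed in; nothing more can be done
None
```

Both loose sockets are lying flat in pockets 2 and 4, the lid is fully shut and released, and the job was handed in at about 29 s with no verdict returned; while seating the second socket, one finger rubbed the case's end wall at about 11 N, with no visible effect.

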